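# Vent the bottle dryer and hold its lid just below the balance point

## Task

The hot-air dryer has finished with its dropper bottles: with the lid still shut, pull the orange vent knob out until it clicks, leave it out for a second or so to let the hot air go, and push it fully home again so that no herb dust gets in. Then lift the lid by its front bar, past the balance point where the gas struts take over and it would swing open by itself, and bring it back to just below that point, so that it would fall shut if let go; move it smoothly, never letting it fly open or drop. Finish while still holding the lid there by its bar, and leave the bottles, the jar and the mould around the dryer where they stand.

Things in the scene. Friction and masses are not known exactly. Their poses are not given: they have to be found in the camera images.
- dryer: the dryer, fixed: white chest 210 deep (its x), 320 wide (its y), 112 high, wall 6, lid of the same outline 22 thick (top 136 above the table when shut). Lower grey vent box against its right side (-y): 140 wide, top 75 above the table, front flush with the chest's front, 105 before the origin. Origin: on the table under the chest's centre. Its -x is the front, roughly towards the robot
- lid_hinge (a point): middle of the lid's hinge line, at the top of the chest's far wall: (105, 0, 112) mm in the dryer's frame; the hinge line runs along the dryer's y
- lid_bar (a point): middle of the round steel lift bar (12 thick, 190 long, along the dryer's y) in front of the lid, on brackets 85 either side of this point; 45 clear from its axis to the lid's front edge and, when shut, to the chest's front. Shut, it lies 255 in front of the hinge line and 12 above it, 124 above the table. It turns with the lid about the hinge
- lid_panel: the lid: white frame, clear pane, 320 by 210 by 22, with the bar; about 2 kg. Origin on the hinge line (the same point as lid_hinge); its -x axis points from the hinge to the front edge
- lid (a joint): lid angle, rad: 0 shut, grows as the front is raised, stop at 1.35. Weight and gas struts balance at 0.90 (52 degrees): below it the lid falls shut, above it the struts swing it open to the stop. Lifting it at the bar takes about 7 N when shut, falling steadily to nothing at 0.90; 0.1 rad to either side the lid pulls with about 0.7 N at the bar
- vent_knob (a point): centre of the orange vent knob, a disc 24 mm across and 18 mm long (axis along the dryer's x) on a 10 mm rod, at the front of the vent box: (-131, -235, 48) mm in the dryer's frame when home, 26 mm in front of the box's face, 48 above the table; it comes straight out along the dryer's -x
- vent (a joint): vent slide in m: 0 home, 0.028 fully out (click and stop); an over-centre spring keeps it at either end: about 5 N starts it moving, and past the middle it snaps on to the other end
- bottle_a: amber dropper bottle with black pipette cap, 37 across and 115 high, loose bystander; origin under its base
- bottle_b: smaller amber dropper bottle, 30 across and 95 high, loose bystander; origin under its base
- jar: round sage-green storage jar, closed, with a wooden lid, 94 across and 111 high, loose bystander; origin under its base
- mould: flat pink silicone soap mould, 90 by 90 by 22, loose bystander; origin under its base

How it is judged:
On the way, in this order (a step that is already met when the one before it is completed fails the run):
1. vent knob out to its click, lid shut (value of joint vent above 0.022 m and value of joint lid below 0.06 rad), for 0.6 s.
2. vent knob pushed fully home, lid shut (value of joint vent below 0.004 m and value of joint lid below 0.06 rad), for 0.2 s.
3. lid raised past its balance point (value of joint lid above 0.95 rad), for 0.1 s.
At the end, for the whole second after the job is handed in: the fingers hold the lid still between 0.68 and 0.88 rad, just below its balance at 0.90; the vent is home (under 5 mm); the bottles, jar and mould stand within 25 mm of where they were (value of joint lid between 0.68 and 0.88 rad and velocity of joint lid between -0.1 and 0.1 rad/s and contact force between the fingers and lid_panel above 0.1 N and value of joint vent below 0.005 m and distance of each of bottle_a, bottle_b, jar, mould from where it was at the start of the episode below 0.025 m); the arm keeps its last pose, push and grip.
It fails at once if the lid flies open or drops (faster than 2 rad/s) (velocity of joint lid above 2 rad/s or velocity of joint lid below -2 rad/s).
It fails at once if a bottle, the jar or the mould is pushed more than 25 mm or knocked over (distance of any of bottle_a, bottle_b, jar, mould from where it was at the start of the episode above 0.025 m or angle between any of bottle_a, bottle_b, jar, mould's own z axis and vertical above 0.5 rad).
It also fails if it takes over 51 s, if anything falls off the work surface, if the arm or the gripper's body presses on something with over 40 N, if the wrist force passes 120 N, or if a joint passes its speed limit or range.

## Robot

A 7-joint arm with a two-finger parallel gripper is mounted at the origin on the work surface. World frame = base frame: x ahead of the robot, y to its left, z up, the work surface at z = 0. Lengths are in m, angles in rad, forces in N, time in s.
With the tool pointing down it reaches from about 0.4 to 0.85 m from the base axis. Payload 4.4 kg.
Tool frame: the origin (TCP) lies midway between the tips of the shut fingers; the grasp point (between the pads) lies 19 mm behind it; z points along the fingers, y is the line along which they close (so a half turn about z gives the same grasp; the last joint's range is limited). The gripper opens to 94 mm and grips with 3 to 60 N. Pads are 16 mm wide; open, the fingers measure 119 mm over their backs; the gripper's body (75 mm by 177 mm) begins 78 mm behind the grasp point.
Start: joints at [1.277, 0.628, 0.038, 1.517, -0.027, 0.996, -0.02], TCP at [0.147, -0.633, 0.205] pointing down, gripper open.
Joint ranges: [-3.06, 3.06], [-0.37, 2.12], [-1.25, 1.32], [0.18, 2.47], [-1.1, 4.24], [0.23, 1.98], [-2.94, 2.94]. Speed limits (rad/s): [2.57, 2.57, 3.14, 3.14, 3.14, 3.14, 3.14].

## Interface

Orientations are given as a unit quaternion [x, y, z, w].
In Python, from bench import sensors, snapshot, workorder, nets gives the robot as it stands.
- The arm moves only by the tool servo_tool, never from a script. Its arguments are lists of equal length, an entry for each row: "hand": the closure, from 0 (fully open) to 1 (shut); "offset": the shift along the world's x, y, z in m, a list of three; "twist": the turn about the world's z in rad. A call has exactly 8 rows; each row shifts and turns the commanded pose from where the row before left it; what a row does not reach is not made up. A row lasts 1/10 s, in which the tool goes at most 50 mm and 8.59 degrees, less where a joint would pass 70% of its speed; a pose out of reach is approached as far as the arm can. A call with a gripper value outside its range is refused whole. The fingers move at their own pace and stop on an object; "grip_force" is the grip in N (left out, the last holds). Time passes only in rows, so rows that do not move let the fingers close, or fill a call up. It gives the time, the measured TCP pose, the force, the opening and the grip force at its end, in the units of the state.
- sensors.get_state(): the state, without advancing time (a new reading comes with each control period).
- snapshot(name): name is "scene" or "top"; returns a dict with "color" (384x512x3 uint8, blue, green, red), "fx", "fy", "cx", "cy" (pixels), "distortion" ([k1, k2, p1, p2, k3] as OpenCV has them; the pictures are not rectified), "camera_from_world" (4x4, takes a point from world to camera coordinates). Camera axes: x right, y down, z forward; pixel columns grow to the right and rows downward; lengths in m; the calibration is good to about 2 mm. A picture is of the moment at which its call begins. There is no depth.
- workorder.close_job(): hands the job in; it is judged then, once.
Trained networks look in a picture, given as the dict that the camera call returned (one of the last four; its "shot" number tells which), for a name from the list of things; names that differ only in an ending like _2 or _b are one class to them, and where a whole thing is asked for, a point or a joint stands for the part that bears it (a point fixed in the world has none). Each returns a list of dicts, best first, with "p" (0 to 1); they miss things now and then, are a little off and sometimes report something else, mostly with a low value. They report only what shows in the picture. A call takes as long as a camera call.
- nets.masks_of(picture, query): "region" (384x512 bool, what is visible of it) and "location" ([column, row] in pixels, amid what is visible of it).
The state is a dict: "t": time; "qpos": joint angles; "qd": joint speeds; "tau": joint torques, N m; "position": TCP position; "orientation": TCP orientation; "wrist_force": force on the tool from outside, world axes, zero at the start; "wrist_torque": the same for the moment, N m; "finger_gap": finger opening in m; "gripper_force": force on a finger pad.
Only numpy, scipy, OpenCV 4.12 (cv2) and the standard library are available. Lean on these libraries where they do the work, as an engineer would, in place of code of your own. Each camera call takes 0.05 s, during which the arm holds its last target. There are 200 camera calls.

## Working session

There is one attempt and no reset: what is moved stays moved. The work goes in short steps, Python scripts to look and compute and a tool call to move; the robot and the scene stay as the last step left them, time stands still between calls to the robot, and variables do not carry over. Pictures are saved under pics/ and viewed, at most 10 in all, crops included, and the job is handed in when it is done.

Besides the shell and the picture viewer there is one more tool, called after "Call:" by a JSON object that holds its "name" and its "arguments", one argument or row to a line. servo_tool: Moves the arm, as the interface text tells. Its arguments: {"type":"object","properties":{"hand":{"type":"array","items":{"type":"number"}},"offset":{"type":"array","items":{"type":"array","items":{"type":"number"}}},"twist":{"type":"array","items":{"type":"number"}},"grip_force":{"type":"number"}},"required":["hand","offset","twist"]}

```bash
ls; mkdir -p pics
cat > h.py <<'E'
import numpy as np,cv2
from bench import sensors,snapshot,workorder,nets
def ray(p,uv):
    K=np.array([[p['fx'],0,p['cx']],[0,p['fy'],p['cy']],[0,0,1]]);T=np.array(p['camera_from_world'])
    n=cv2.undistortPoints(np.array([[uv]],float),K,np.array(p['distortion'],float))[0,0]
    R=T[:3,:3];return -R.T@T[:3,3],R.T@np.array([n[0],n[1],1])
def atz(p,uv,z):
    o,d=ray(p,uv);return o+d*(z-o[2])/d[2]
def proj(p,X):
    K=np.array([[p['fx'],0,p['cx']],[0,p['fy'],p['cy']],[0,0,1]]);T=np.array(p['camera_from_world'])
    return cv2.projectPoints(np.array(X,float).reshape(-1,3),cv2.Rodrigues(T[:3,:3])[0],T[:3,3],K,np.array(p['distortion'],float))[0][:,0]
E
python3 - <<'E'
from h import *
s=sensors.get_state();print({k:np.round(v,3) for k,v in s.items()})
for n in('scene','top'):
    p=snapshot(n);cv2.imwrite(f'pics/{n}0.png',p['color'])
    print(n,np.round(np.linalg.inv(p['camera_from_world']),3).tolist())
    for q in('vent_knob','lid_bar','dryer','lid_panel','bottle_a','jar','mould'):
        for r in nets.masks_of(p,q)[:2]:
            ys,xs=np.nonzero(r['region']);print(q,round(r['p'],2),np.round(r['location'],1),xs.min(),xs.max(),ys.min(),ys.max(),'z0',atz(p,r['location'],0).round(3))
E
```

```text
pics
{'t': np.float64(0.0), 'qpos': array([ 1.277,  0.629,  0.038,  1.518, -0.027,  0.996, -0.02 ]), 'qd': array([ 0.   , -0.001, -0.001,  0.   , -0.002,  0.001,  0.001]), 'tau': array([-0.0000e+00, -5.4972e+01,  1.1440e+00, -1.8663e+01, -5.2000e-02,
        2.4000e-02,  0.0000e+00]), 'position': array([ 0.147, -0.633,  0.205]), 'orientation': array([ 0.994,  0.114, -0.   , -0.001]), 'wrist_force': array([-0.121, -0.424, -0.36 ]), 'wrist_torque': array([ 0.016,  0.057, -0.003]), 'gripper_force': np.float64(0.0), 'finger_gap': np.float64(0.094)}
scene [[-0.666, 0.418, -0.618, 1.321], [0.746, 0.38, -0.547, 0.683], [0.006, -0.825, -0.565, 0.777], [0.0, 0.0, 0.0, 1.0]]
vent_knob 0.58 [160.  165.2] 149 170 157 169 z0 [ 0.58  -0.378  0.   ]
lid_bar 0.96 [230.8 177.9] 155 296 141 219 z0 [ 0.478 -0.152  0.   ]
dryer 0.63 [225.4 187.7] 129 297 141 251 z0 [ 0.529 -0.126  0.   ]
lid_panel 0.75 [231.4 176.8] 155 296 141 218 z0 [ 0.472 -0.155  0.   ]
bottle_a 0.66 [312.5 225.8] 305 319 206 244 z0 [0.5   0.178 0.   ]
bottle_a 0.62 [231.2 175.2] 154 297 141 219 z0 [ 0.466 -0.162  0.   ]
jar 0.96 [144.7 143.4] 132 163 127 163 z0 [ 0.524 -0.537  0.   ]
jar 0.31 [221.9 184.6] 129 296 141 251 z0 [ 0.524 -0.146  0.   ]
mould 0.64 [230.1 175.3] 155 296 141 219 z0 [ 0.469 -0.164  0.   ]
top [[0.005, -0.989, 0.149, 0.401], [-1.0, -0.003, 0.015, 0.039], [-0.015, -0.149, -0.989, 1.322], [0.0, 0.0, 0.0, 1.0]]
vent_knob 0.66 [382.9 173. ] 373 392 160 226 z0 [ 0.653 -0.309  0.   ]
vent_knob 0.53 [291.5 178.5] 225 358 133 243 z0 [ 0.636 -0.049  0.   ]
lid_bar 0.88 [290.9 178.5] 225 359 134 244 z0 [ 0.636 -0.048  0.   ]
dryer 0.68 [309.6 182.8] 223 405 133 244 z0 [ 0.624 -0.1    0.   ]
lid_panel 0.86 [293.2 182.8] 225 358 133 244 z0 [ 0.624 -0.054  0.   ]
jar 0.57 [430.3 193.4] 407 451 174 213 z0 [ 0.595 -0.445  0.   ]
mould 0.92 [326.8 257.8] 309 344 242 277 z0 [ 0.416 -0.145  0.   ]
```

View pics/scene0.png

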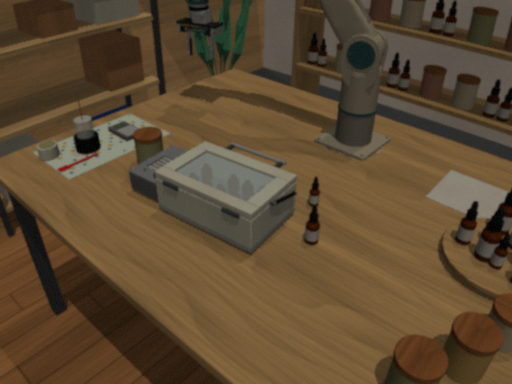

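View pics/top0.png

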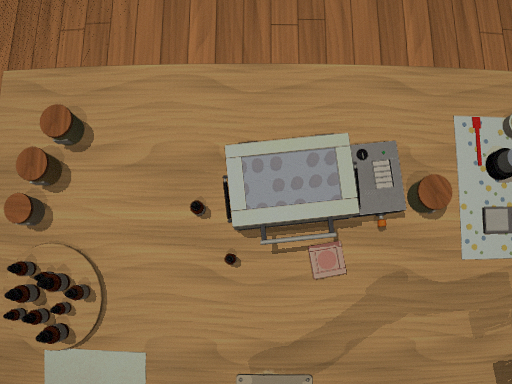

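Scene view: the chest spans about (155–297, 141–251), with the bar at about (230–283, 147–163) and the jar at (148,145). In the top view the lid corners are near (225,145), (348,133), (358,215) and (231,226). The bar runs (262,240)–(336,234), the knob is at (381,223), the mould at (327,260), the jar at (430,193), and the bottles at (198,207) and (231,259).

Run:
```python
from h import *
from scipy.optimize import least_squares
p=snapshot('top');q=snapshot('scene')
def orange(p,box):
    h=cv2.cvtColor(p['color'],cv2.COLOR_BGR2HSV);m=cv2.inRange(h,(5,170,120),(16,255,255));M=np.zeros_like(m);x0,x1,y0,y1=box;M[y0:y1,x0:x1]=m[y0:y1,x0:x1]
    ys,xs=np.nonzero(M);print('orange',len(xs),xs.min() if len(xs) else 0,xs.max() if len(xs) else 0,ys.min() if len(xs) else 0,ys.max() if len(xs) else 0,xs.mean(),ys.mean());return xs.mean(),ys.mean()
k=orange(p,(370,395,210,240));print(atz(p,k,.052))
# lid quad from the white colour
h=cv2.cvtColor(p['color'],cv2.COLOR_BGR2HSV)
r=nets.masks_of(p,'lid_panel')[0]['region'].astype(np.uint8)
r=cv2.morphologyEx(r,cv2.MORPH_OPEN,np.ones((9,9),np.uint8))
c=max(cv2.findContours(r,0,2)[0],key=cv2.contourArea)
print('minrect',cv2.boxPoints(cv2.minAreaRect(c)).round(1).tolist())
def W(v,pts):
    c,s=np.cos(v[2]),np.sin(v[2]);P=np.array(pts,float);return np.c_[v[0]+c*P[:,0]-s*P[:,1],v[1]+s*P[:,0]+c*P[:,1],P[:,2]]
obj=[(.105,.16,.136),(.105,-.16,.136),(-.105,-.16,.136),(-.105,.16,.136),(-.15,.095,.124),(-.15,-.095,.124),(-.131,-.235,.05)]
img=np.array([(225,145),(348,133),(358,215),(231,226),(262,240),(336,234),k])
f=least_squares(lambda v:(proj(p,W(v,obj))-img).ravel(),[.63,-.06,.05],loss='soft_l1')
v=f.x;print(v,f.fun.reshape(-1,2).round(1).tolist())
np.save('v.npy',v)
print('knob,bar,hinge',W(v,[(-.131,-.235,.048),(-.15,0,.124),(.105,0,.112)]).round(4).tolist())
out=[]
for P,n in((p,'top'),(q,'scene')):
    im=P['color'].copy();im=cv2.resize(im,None,fx=3,fy=3,interpolation=cv2.INTER_CUBIC)
    for a in proj(P,W(v,obj)): cv2.circle(im,tuple(np.int32((a+.5)*3)),3,(0,0,255),1)
    out.append(im[360:840,630:1380] if n=='top' else im[360:780,360:1000])
cv2.imwrite('pics/c1.png',out[0]);cv2.imwrite('pics/c2.png',out[1])
```

```text
orange 48 378 385 220 226 381.5625 222.625
[ 0.50783022 -0.28694284  0.052     ]Traceback (most recent call last):
  File "<stdin>", line 10, in <module>
IndexError: list index out of range
```

```bash
cat > fit.py <<'E'
from h import *
from scipy.optimize import least_squares
p=snapshot('top');q=snapshot('scene')
k=(381.6,222.6)
def W(v,pts):
    c,s=np.cos(v[2]),np.sin(v[2]);P=np.array(pts,float);return np.c_[v[0]+c*P[:,0]-s*P[:,1],v[1]+s*P[:,0]+c*P[:,1],P[:,2]]
obj=[(.105,.16,.136),(.105,-.16,.136),(-.105,-.16,.136),(-.105,.16,.136),(-.15,.095,.124),(-.15,-.095,.124),(-.131,-.235,.05)]
img=np.array([(225,145),(348,133),(358,215),(231,226),(262,240),(336,234),k])
f=least_squares(lambda v:(proj(p,W(v,obj))-img).ravel(),[.63,-.06,.05],loss='soft_l1')
v=f.x;print(v,f.fun.reshape(-1,2).round(1).tolist())
np.save('v.npy',v)
print('knob,bar,hinge',W(v,[(-.131,-.235,.048),(-.15,0,.124),(.105,0,.112)]).round(4).tolist())
print('jar',atz(p,(434,192),.111),'mould corners',[atz(p,u,.022).round(3).tolist() for u in((309,247),(340,242),(346,271),(314,278))],'bottles',atz(p,(198,207),.1),atz(p,(231,259),.09))
for P,n in((p,'1'),(q,'2')):
    im=cv2.resize(P['color'],None,fx=3,fy=3,interpolation=cv2.INTER_CUBIC)
    for a in proj(P,W(v,obj)): cv2.circle(im,tuple(np.int32((a+.5)*3)),3,(0,0,255),1)
    cv2.imwrite(f'pics/c{n}.png',im[360:840,630:1380] if n=='1' else im[360:780,360:1000])
E
python3 fit.py
```

```text
[ 0.61211246 -0.04016375  0.1035641 ] [[-0.8, -0.9], [0.7, -0.9], [1.6, -1.7], [0.8, 0.4], [-2.2, 2.1], [-0.6, 0.3], [-0.0, 0.7]]
knob,bar,hinge [[0.5061, -0.2874, 0.048], [0.4629, -0.0557, 0.124], [0.7165, -0.0293, 0.112]]
jar [ 0.58221424 -0.41508087  0.111     ] mould corners [[0.445, -0.094, 0.022], [0.458, -0.179, 0.022], [0.38, -0.194, 0.022], [0.361, -0.107, 0.022]] bottles [0.54315691 0.19783285 0.1       ] [0.41107745 0.11205414 0.09      ]
```

View pics/c1.png

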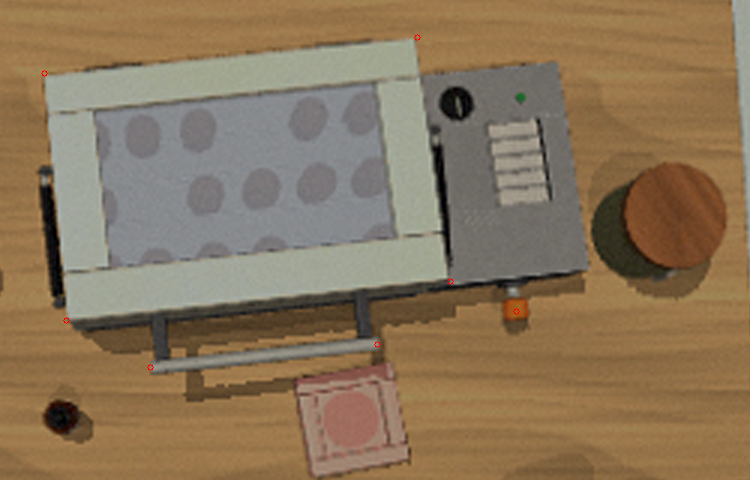

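View pics/c2.png

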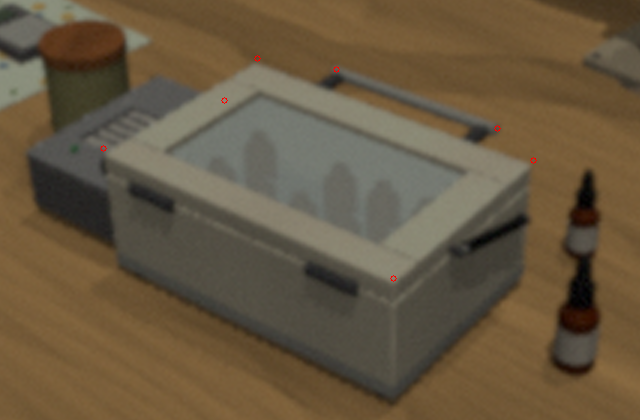

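The crops show the fitted points on the lid corners, bar ends and knob to within 2–5 crop pixels (1–2 px in the original). I'll refit using both views with corners read off the crops: top lid (44,76), (416,40), (449,281), (68,320), and scene bar ends (335,76), (495,131).

```bash
cat > fit2.py <<'E'
from h import *
from scipy.optimize import least_squares
p=snapshot('top');q=snapshot('scene')
def W(v,pts):
    c,s=np.cos(v[2]),np.sin(v[2]);P=np.array(pts,float);return np.c_[v[0]+c*P[:,0]-s*P[:,1],v[1]+s*P[:,0]+c*P[:,1],P[:,2]]
obj=[(.105,.16,.136),(.105,-.16,.136),(-.105,-.16,.136),(-.105,.16,.136),(-.15,.095,.124),(-.15,-.095,.124)]
it=(np.array([(44,76),(416,40),(449,281),(68,320),(151,368),(377,345),(516,308)])+[630,360])/3-.5
iq=(np.array([(393,283),(107,156),(255,63),(531,165),(495,131),(335,76)])+[360,360])/3-.5
ot=obj+[(-.131,-.235,.052)]
f=least_squares(lambda v:np.r_[(proj(p,W(v,ot))-it).ravel(),(proj(q,W(v,obj))-iq).ravel()],[.61,-.04,.1],loss='soft_l1')
v=f.x;print(v,f.fun.reshape(-1,2).round(1).tolist());np.save('v.npy',v)
print('knob,bar,hinge',W(v,[(-.131,-.235,.048),(-.15,0,.124),(.105,0,.112)]).round(4).tolist())
E
python3 fit2.py
```

```text
[ 0.61311301 -0.03934709  0.10702156] [[-0.4, -0.9], [0.1, -1.3], [0.2, -0.5], [-0.5, -0.0], [-0.2, -0.4], [0.1, -0.8], [0.1, 0.4], [0.3, -1.2], [-1.3, -2.1], [0.4, -1.3], [0.7, -1.2], [0.7, -0.7], [0.3, -1.8]]
knob,bar,hinge [[0.508, -0.287, 0.048], [0.464, -0.0554, 0.124], [0.7175, -0.0281, 0.112]]
```

Call:
{"name": "servo_tool", "arguments": {
  "hand": [0.2,0.3,0.3,0.3,0.3,0.3,0.3,0.3],
  "offset": [
    [0.02,0.02,0],
    [0.045,0.042,0],
    [0.045,0.042,0],
    [0.045,0.042,0],
    [0.045,0.042,0],
    [0.045,0.042,0],
    [0.045,0.042,0],
    [0.04,0.04,0]
  ],
  "twist": [0.01,0.01,0.01,0.01,0.01,0.01,0.01,0.02],
  "grip_force": 30
}}

```text
t: 1.95
position: [0.423, -0.3718, 0.2058]
orientation: [0.987, 0.158, 0.0, 0.0]
wrist_force: [1.1, -1.3, 0.6]
finger_gap: 0.0659
gripper_force: 0.0
```

Call:
{"name": "servo_tool", "arguments": {
  "hand": [0.3,0.3,0.3,0.3,0.3,0.3,0.3,0.3],
  "offset": [
    [0,0,0],
    [0,0,0],
    [0.008,0.008,0],
    [0.01,0.01,0],
    [0.01,0.01,0],
    [0,0,0],
    [0,0,0],
    [0,0,0]
  ],
  "twist": [0,0,0,0,0,0,0,0]
}}

```text
t: 2.75
position: [0.449, -0.3457, 0.2054]
orientation: [0.987, 0.158, -0.0, 0.0]
wrist_force: [0.4, -1.0, 0.3]
finger_gap: 0.0658
gripper_force: 0.0
```

Call:
{"name": "servo_tool", "arguments": {
  "hand": [0.3,0.3,0.3,0.3,0.3,0.3,0.3,0.3],
  "offset": [
    [0.014,0.015,0],
    [0.021,0.022,0],
    [0.021,0.021,0],
    [0,0,0],
    [0,0,-0.02],
    [0,0,-0.04],
    [0,0,-0.02],
    [0,0,0]
  ],
  "twist": [0,0,0,0,0,0,0,0]
}}

```text
t: 3.55
position: [0.5023, -0.2873, 0.1227]
orientation: [0.988, 0.157, -0.003, -0.002]
wrist_force: [-0.5, 0.0, 0.6]
finger_gap: 0.0659
gripper_force: 0.0
```

Call:
{"name": "servo_tool", "arguments": {
  "hand": [0.3,0.3,0.3,0.3,0.3,0.3,0.3,0.3],
  "offset": [
    [0,0,0],
    [0,0,-0.01],
    [0,0,-0.01],
    [0,0,0],
    [0,0,0],
    [0,0,0],
    [0,0,0],
    [0,0,0]
  ],
  "twist": [0,0,0,0,0,0,0,0]
}}

```text
t: 4.35
position: [0.5057, -0.2872, 0.1057]
orientation: [0.987, 0.158, 0.0, 0.0]
wrist_force: [-0.6, 0.1, 0.0]
finger_gap: 0.0656
gripper_force: 0.0
```

Run:
```python
from h import *
s=sensors.get_state();print(s['position'],s['wrist_force'])
a=snapshot('top')['color'];b=snapshot('scene')['color']
A=cv2.resize(a[150:280,290:450],None,fx=3,fy=3,interpolation=cv2.INTER_CUBIC);B=cv2.resize(b[60:190,110:215],None,fx=3,fy=3,interpolation=cv2.INTER_CUBIC)
cv2.imwrite('pics/k.png',np.hstack([A,B]))
```

```text
[ 0.50565483 -0.28722599  0.10572671] [-0.64426729  0.0892525   0.02405201]
```

View pics/k.png

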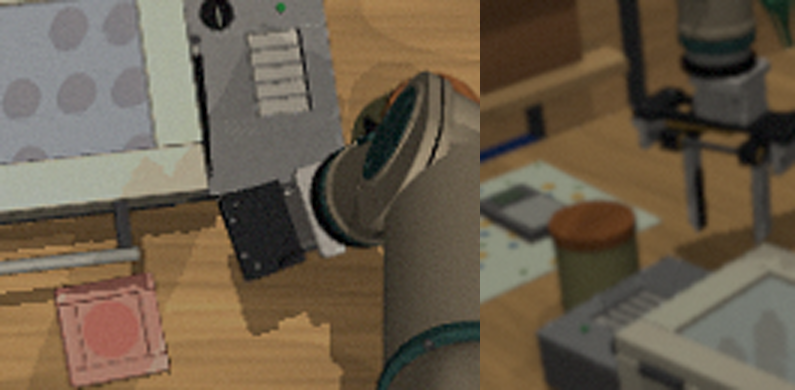

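The gripper sits above the knob, its body at crop (262,230), clear of the chest corner at (205,200). Next I lower it and grip the knob.

Call:
{"name": "servo_tool", "arguments": {
  "hand": [0.3,0.3,0.3,0.3,0.3,0.3,0.3,0.3],
  "offset": [
    [0,0,-0.015],
    [0,0,-0.02],
    [0,0,-0.02],
    [0,0,-0.01],
    [0,0,-0.006],
    [0,0,0],
    [0,0,0],
    [0,0,0]
  ],
  "twist": [0,0,0,0,0,0,0,0]
}}

```text
t: 5.25
position: [0.5061, -0.2875, 0.0353]
orientation: [0.987, 0.158, 0.001, 0.0]
wrist_force: [-0.4, -0.1, 0.4]
finger_gap: 0.0656
gripper_force: 0.0
```

Call:
{"name": "servo_tool", "arguments": {
  "hand": [0.45,0.6,0.75,0.85,0.9,0.9,0.9,0.9],
  "offset": [
    [0,0,0],
    [0,0,0],
    [0,0,0],
    [0,0,0],
    [0,0,0],
    [0,0,0],
    [0,0,0],
    [0,0,0]
  ],
  "twist": [0,0,0,0,0,0,0,0]
}}

```text
t: 6.05
position: [0.5059, -0.2881, 0.0345]
orientation: [0.987, 0.158, 0.0, 0.001]
wrist_force: [2.3, -3.1, -2.1]
finger_gap: 0.0235
gripper_force: 30.0
```

Call:
{"name": "servo_tool", "arguments": {
  "hand": [0.9,0.9,0.9,0.9,0.9,0.9,0.9,0.9],
  "offset": [
    [-0.005,-0.0005,0],
    [-0.005,-0.0005,0],
    [-0.005,-0.0005,0],
    [-0.005,-0.0005,0],
    [-0.005,-0.0005,0],
    [-0.004,-0.0005,0],
    [-0.003,-0.0005,0],
    [0,0,0]
  ],
  "twist": [0,0,0,0,0,0,0,0]
}}

```text
t: 6.85
position: [0.478, -0.2913, 0.0346]
orientation: [0.987, 0.159, 0.004, 0.002]
wrist_force: [9.8, -4.4, -9.8]
finger_gap: 0.0233
gripper_force: 29.3
```

Call:
{"name": "servo_tool", "arguments": {
  "hand": [0.9,0.9,0.9,0.9,0.9,0.9,0.9,0.9],
  "offset": [
    [0,0,0],
    [0,0,0],
    [0,0,0],
    [0,0,0],
    [0,0,0],
    [0,0,0],
    [0,0,0],
    [0,0,0]
  ],
  "twist": [0,0,0,0,0,0,0,0]
}}

```text
t: 7.65
position: [0.478, -0.2913, 0.0346]
orientation: [0.987, 0.159, 0.004, 0.002]
wrist_force: [8.6, -4.1, -10.9]
finger_gap: 0.0236
gripper_force: 30.0
```

Run:
```python
from h import *
a=snapshot('top')['color'];b=snapshot('scene')['color']
A=cv2.resize(a[180:270,330:420],None,fx=4,fy=4,interpolation=cv2.INTER_CUBIC);B=cv2.resize(b[100:190,110:200],None,fx=4,fy=4,interpolation=cv2.INTER_CUBIC)
cv2.imwrite('pics/k2.png',np.hstack([A,B]))
```

```text
(no output)
```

View pics/k2.png

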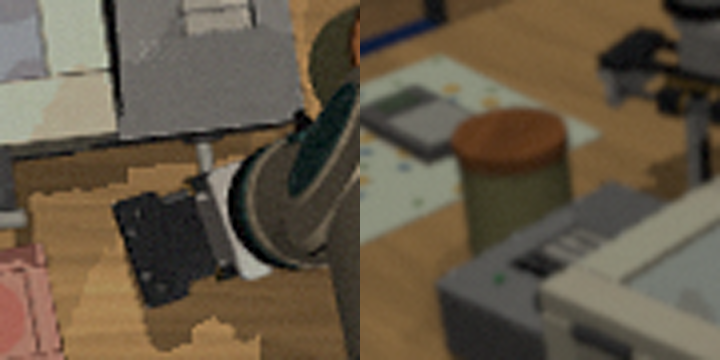

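The bare rod shows at crop (205,155) and the vent slots have changed, so the knob is out. Now I push it home.

Call:
{"name": "servo_tool", "arguments": {
  "hand": [0.9,0.9,0.9,0.9,0.9,0.9,0.9,0.9],
  "offset": [
    [0.005,0.0005,0],
    [0.005,0.0005,0],
    [0.005,0.0005,0],
    [0.005,0.0005,0],
    [0.005,0.0005,0],
    [0.005,0.0005,0],
    [0.005,0.0005,0],
    [0.001,0,0]
  ],
  "twist": [0,0,0,0,0,0,0,0]
}}

```text
t: 8.55
position: [0.506, -0.2881, 0.0345]
orientation: [0.987, 0.158, -0.003, -0.001]
wrist_force: [-6.9, -4.1, 5.9]
finger_gap: 0.0231
gripper_force: 30.0
```

Call:
{"name": "servo_tool", "arguments": {
  "hand": [0.9,0.9,0.9,0.9,0.9,0.9,0.9,0.9],
  "offset": [
    [0,0,0],
    [0,0,0],
    [0,0,0],
    [0,0,0],
    [0,0,0],
    [0,0,0],
    [0,0,0],
    [0,0,0]
  ],
  "twist": [0,0,0,0,0,0,0,0]
}}

```text
t: 9.35
position: [0.5059, -0.2881, 0.0345]
orientation: [0.988, 0.158, -0.003, -0.0]
wrist_force: [-5.7, -4.8, 4.3]
finger_gap: 0.0232
gripper_force: 30.0
```

Call:
{"name": "servo_tool", "arguments": {
  "hand": [0.9,0.7,0.5,0.3,0.3,0.3,0.3,0.3],
  "offset": [
    [-0.002,0,0],
    [-0.001,0,0],
    [0,0,0],
    [0,0,0],
    [0,0,0.01],
    [0,0,0.03],
    [0,0,0.04],
    [0,0,0.04]
  ],
  "twist": [0,0,0,0,0,0,0,0]
}}

```text
t: 10.15
position: [0.5064, -0.2862, 0.1561]
orientation: [0.987, 0.159, -0.0, -0.001]
wrist_force: [0.9, -0.8, 0.4]
finger_gap: 0.0656
gripper_force: 0.0
```

Call:
{"name": "servo_tool", "arguments": {
  "hand": [0.3,0.3,0.3,0.3,0.3,0.3,0.3,0.3],
  "offset": [
    [0,0,0.03],
    [0,0,0.03],
    [0,0,0],
    [0,0,0],
    [0,0,0],
    [0,0,0],
    [0,0,0],
    [0,0,0]
  ],
  "twist": [0,0,0,0,0,0,0,0]
}}

```text
t: 10.95
position: [0.5062, -0.287, 0.2137]
orientation: [0.987, 0.158, -0.001, -0.0]
wrist_force: [-0.5, 0.2, 0.3]
finger_gap: 0.0659
gripper_force: 0.0
```

Call:
{"name": "servo_tool", "arguments": {
  "hand": [0.57,0.57,0.57,0.57,0.57,0.57,0.57,0.57],
  "offset": [
    [-0.005,0.03,0],
    [-0.005,0.03,0],
    [-0.005,0.03,0],
    [-0.005,0.03,0],
    [-0.005,0.03,0],
    [-0.005,0.03,0],
    [-0.005,0.03,0],
    [-0.004,0.02,0]
  ],
  "twist": [0.13,0.13,0.13,0.13,0.13,0.13,0.13,0.13]
}}

```text
t: 11.75
position: [0.467, -0.0549, 0.2144]
orientation: [0.776, 0.631, 0.0, -0.0]
wrist_force: [-0.6, -0.3, -1.4]
finger_gap: 0.0403
gripper_force: 0.0
```

Call:
{"name": "servo_tool", "arguments": {
  "hand": [0.57,0.57,0.57,0.57,0.57,0.57,0.57,0.57],
  "offset": [
    [0,0,0],
    [0,0,0],
    [0,0,0],
    [0,0,0],
    [0,0,0],
    [0,0,0],
    [0,0,0],
    [0,0,0]
  ],
  "twist": [0.12,0.12,0.05,0,0,0,0,0]
}}

```text
t: 12.55
position: [0.4675, -0.0572, 0.2145]
orientation: [0.679, 0.734, -0.0, 0.0]
wrist_force: [-0.3, 1.3, -0.0]
finger_gap: 0.0404
gripper_force: 0.0
```

Run:
```python
from h import *
from scipy.spatial.transform import Rotation as R
s=sensors.get_state();M=R.from_quat(s['orientation']).as_matrix();v=np.load('v.npy')
d=M[:2,1];e=np.arctan2(d[1],d[0])-v[2];e=(e+np.pi/2)%np.pi-np.pi/2
print(s['t'],s['position'],s['qpos'].round(2),'twist needed',-e)
b=np.array([0.464,-0.0554,.105]);print('delta',b-s['position'])
```

```text
12.55 [ 0.46751354 -0.0571663   0.21449777] [ 0.35  0.38 -0.39  1.98  0.2   0.81 -0.07] twist needed 0.03034209692638612
delta [-0.00351354  0.0017663  -0.10949777]
```

Call:
{"name": "servo_tool", "arguments": {
  "hand": [0.57,0.57,0.57,0.57,0.57,0.57,0.57,0.57],
  "offset": [
    [-0.003,0.002,-0.01],
    [0,0,-0.02],
    [0,0,-0.025],
    [0,0,-0.025],
    [0,0,-0.02],
    [0,0,-0.01],
    [0,0,0],
    [0,0,0]
  ],
  "twist": [0.03,0,0,0,0,0,0,0]
}}

```text
t: 13.35
position: [0.4647, -0.055, 0.1047]
orientation: [0.668, 0.744, 0.0, 0.0]
wrist_force: [-0.7, 0.3, -0.3]
finger_gap: 0.0402
gripper_force: 0.0
```

Call:
{"name": "servo_tool", "arguments": {
  "hand": [0.65,0.75,0.85,0.95,0.98,0.98,0.98,0.98],
  "offset": [
    [0,0,0],
    [0,0,0],
    [0,0,0],
    [0,0,0],
    [0,0,0],
    [0,0,0],
    [0,0,0],
    [0,0,0]
  ],
  "twist": [0,0,0,0,0,0,0,0],
  "grip_force": 25
}}

```text
t: 14.15
position: [0.4654, -0.0552, 0.1049]
orientation: [0.668, 0.744, 0.001, 0.001]
wrist_force: [2.9, 0.1, 3.4]
finger_gap: 0.0112
gripper_force: 25.0
```

Run:
```python
from h import *
s=sensors.get_state();print(s['t'],s['position'],s['wrist_force'].round(1),s['wrist_torque'].round(2),s['finger_gap'])
b=snapshot('scene')['color'];cv2.imwrite('pics/b.png',cv2.resize(b[80:230,120:320],None,fx=3,fy=3,interpolation=cv2.INTER_CUBIC))
v=np.load('v.npy');c,sn=np.cos(v[2]),np.sin(v[2])
tot=np.zeros(3)
f=lambda t:np.array([-.255*np.cos(t)+.012*np.sin(t),.255*np.sin(t)+.012*np.cos(t)])
for a in np.arange(0,1.05,.05):
    d=f(a)-f(0);print(round(a,2),np.round([d[0]*c,d[0]*sn,d[1]],4))
```

```text
14.15 [ 0.4654381  -0.05517404  0.1048637 ] [2.9 0.1 3.4] [-0.1  -0.53  0.09] 0.011209813626803837
0.0 [0. 0. 0.]
0.05 [0.0009 0.0001 0.0127]
0.1 [0.0025 0.0003 0.0254]
0.15 [0.0046 0.0005 0.038 ]
0.2 [0.0074 0.0008 0.0504]
0.25 [0.0108 0.0012 0.0627]
0.3 [0.0148 0.0016 0.0748]
0.35 [0.0195 0.0021 0.0867]
0.4 [0.0247 0.0026 0.0984]
0.45 [0.0304 0.0033 0.1097]
0.5 [0.0368 0.0039 0.1208]
0.55 [0.0436 0.0047 0.1315]
0.6 [0.051  0.0055 0.1419]
0.65 [0.0589 0.0063 0.1519]
0.7 [0.0673 0.0072 0.1615]
0.75 [0.0762 0.0082 0.1706]
0.8 [0.0855 0.0092 0.1793]
0.85 [0.0952 0.0102 0.1875]
0.9 [0.1053 0.0113 0.1952]
0.95 [0.1158 0.0124 0.2024]
1.0 [0.1266 0.0136 0.2091]
```

View pics/b.png

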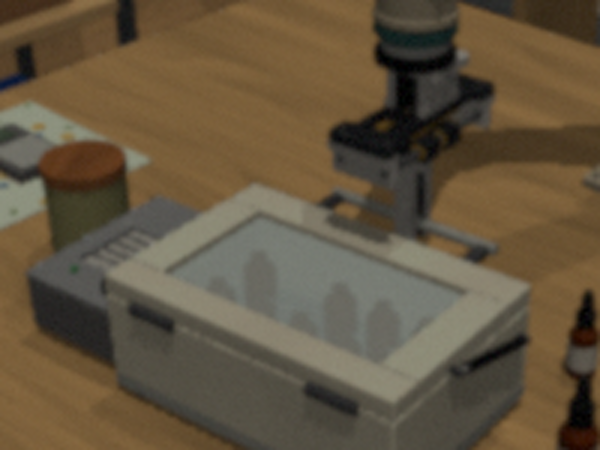

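The fingers hold the bar at its middle, crop (412,225), with the opening at 11.2 mm. I lift along the arc at about 0.5 rad/s.

Call:
{"name": "servo_tool", "arguments": {
  "hand": [0.98,0.98,0.98,0.98,0.98,0.98,0.98,0.98],
  "offset": [
    [0.0009,0.0001,0.0127],
    [0.0016,0.0002,0.0127],
    [0.0021,0.0002,0.0126],
    [0.0028,0.0003,0.0124],
    [0.0034,0.0004,0.0123],
    [0.004,0.0004,0.0121],
    [0.0047,0.0005,0.0119],
    [0.0052,0.0005,0.0117]
  ],
  "twist": [0,0,0,0,0,0,0,0]
}}

```text
t: 15.0
position: [0.4885, -0.0526, 0.2021]
orientation: [0.668, 0.744, -0.001, -0.001]
wrist_force: [3.4, -0.1, -7.5]
finger_gap: 0.0107
gripper_force: 25.0
```

Run:
```python
from h import *
s=sensors.get_state();print(s['t'],s['position'],s['wrist_force'].round(1),s['wrist_torque'].round(2),s['finger_gap'],s['qpos'].round(2))
print(np.arcsin((s['position'][2]+.019-.112)/.2553)-.047)
```

```text
15.0 [ 0.48851718 -0.0526172   0.20214328] [ 3.4 -0.1 -7.5] [-0.11 -0.76 -0.  ] 0.010727955092076141 [ 0.33  0.43 -0.39  1.94  0.22  0.81 -0.07]
0.3947364976767772
```

Tracking well, at about 0.39 rad. Continuing.

Call:
{"name": "servo_tool", "arguments": {
  "hand": [0.98,0.98,0.98,0.98,0.98,0.98,0.98,0.98],
  "offset": [
    [0.0057,0.0007,0.0113],
    [0.0064,0.0006,0.0111],
    [0.0068,0.0008,0.0107],
    [0.0074,0.0008,0.0104],
    [0.0079,0.0008,0.01],
    [0.0084,0.0009,0.0096],
    [0.0089,0.001,0.0091],
    [0.0093,0.001,0.0087]
  ],
  "twist": [0,0,0,0,0,0,0,0]
}}

```text
t: 15.8
position: [0.5443, -0.0464, 0.2825]
orientation: [0.668, 0.744, -0.005, -0.005]
wrist_force: [-8.5, -0.3, 6.0]
finger_gap: 0.0112
gripper_force: 25.0
```

Call:
{"name": "servo_tool", "arguments": {
  "hand": [0.98,0.98,0.98,0.98,0.98,0.98,0.98,0.98],
  "offset": [
    [0.0097,0.001,0.0082],
    [0.0101,0.0011,0.0077],
    [0.0105,0.0011,0.0072],
    [0.0108,0.0012,0.0067],
    [0.005,0.0005,0.003],
    [0,0,0],
    [0,0,0],
    [0,0,0]
  ],
  "twist": [0,0,0,0,0,0,0,0]
}}

```text
t: 16.6
position: [0.5929, -0.0411, 0.3178]
orientation: [0.668, 0.744, -0.002, -0.002]
wrist_force: [-8.5, 0.1, 15.1]
finger_gap: 0.0112
gripper_force: 25.0
```

```bash
cat > a.py <<'E'
from h import *
s=sensors.get_state();P=s['position'];print(s['t'],P,s['wrist_force'].round(1),s['wrist_torque'].round(2),s['finger_gap'],s['qpos'].round(2))
v=np.load('v.npy');H=np.array([.7175,-.0281]);d=-(P[:2]-H)@[np.cos(v[2]),np.sin(v[2])]
print('angle',np.arctan2(P[2]+.019-.112,d)-.047,'r',np.hypot(P[2]+.019-.112,d))
E
python3 a.py
```

```text
16.6 [ 0.5929328  -0.04113417  0.31777146] [-8.5  0.1 15.1] [-0.12  1.88  0.04] 0.011155357790296618 [ 0.27  0.47 -0.4   1.51  0.19  1.21 -0.05]
angle 1.0154280978175922 r 0.2573110264610281
```

Call:
{"name": "servo_tool", "arguments": {
  "hand": [0.98,0.98,0.98,0.98,0.98,0.98,0.98,0.98],
  "offset": [
    [-0.0059,-0.0006,-0.0038],
    [-0.0059,-0.0006,-0.0038],
    [-0.0059,-0.0006,-0.0038],
    [-0.0059,-0.0006,-0.0038],
    [-0.0054,-0.0006,-0.0044],
    [-0.0054,-0.0006,-0.0044],
    [-0.0054,-0.0006,-0.0044],
    [-0.0054,-0.0006,-0.0044]
  ],
  "twist": [0,0,0,0,0,0,0,0]
}}

```text
t: 17.4
position: [0.5473, -0.0462, 0.2833]
orientation: [0.668, 0.744, -0.003, -0.002]
wrist_force: [-5.0, -1.5, 5.3]
finger_gap: 0.0108
gripper_force: 25.0
```

Call:
{"name": "servo_tool", "arguments": {
  "hand": [0.98,0.98,0.98,0.98,0.98,0.98,0.98,0.98],
  "offset": [
    [0,0,0],
    [0,0,0],
    [0,0,0],
    [0,0,0],
    [0,0,0],
    [0,0,0],
    [0,0,0],
    [0,0,0]
  ],
  "twist": [0,0,0,0,0,0,0,0]
}}

```text
t: 18.2
position: [0.547, -0.0462, 0.283]
orientation: [0.668, 0.744, -0.003, -0.003]
wrist_force: [-5.4, -0.8, 5.9]
finger_gap: 0.0113
gripper_force: 25.0
```

```bash
python3 a.py
python3 - <<'E'
from h import *
a=snapshot('top')['color'];b=snapshot('scene')['color']
A=cv2.resize(a[100:300,180:460],None,fx=1.4,fy=1.4);B=cv2.resize(b[60:260,110:330],None,fx=1.4,fy=1.4)
cv2.imwrite('pics/e.png',np.hstack([A,B]))
E
```

```text
18.2 [ 0.54700325 -0.0462242   0.28297116] [-5.4 -0.8  5.9] [-0.14  1.21  0.07] 0.011323709844100204 [ 0.31  0.43 -0.4   1.68  0.19  1.08 -0.05]
angle 0.7895777046532849 r 0.2559035617009273
```

View pics/e.png

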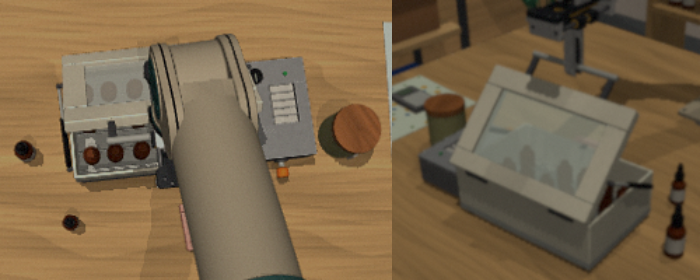

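The lid is held by its bar at about 0.79 rad (scene half, bar near (575,70)). The knob is home at (282,172), and the bottles and jar have not moved. The arm covers most of the mould in this view, but nothing came near it.

```bash
python3 -c "
from bench import workorder
print(workorder.close_job())"
```

```text
the job is handed in; nothing more can be done
None
```

The job is handed in, but no verdict came back: I pulled the vent knob out to its stop, held it there for about a second, and pushed it home. I then raised the lid to about 1.01 rad and brought it back to about 0.79 rad, where it is still held by its bar; the bottles and jar look unmoved, and the arm hides most of the mould.

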